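# Show a plaster sample to the inspection camera

### The arm

A 6-joint arm with a two-finger parallel gripper is mounted at the origin on a cart in front of the work surface, level with it; the furniture and walls round the work are solid. World frame = base frame: x ahead of the robot, y to its left, z up, the work surface at z = 0. Lengths are in mm, angles in degrees, forces in N, time in s.
With the tool pointing down it reaches from about 300 to 850 mm from the base axis. Payload 4.2 kg.
Tool frame: the origin (TCP) lies on the centre line of the jaws, within the pads' length; the fingertips stand 14 mm ahead of it and the grasp point (between the pads) lies 5 mm behind it; z points along the fingers, y is the line along which they close (so a half turn about z gives the same grasp; the last joint's range is limited). The gripper opens to 91 mm and grips with 3 to 60 N. Pads are 32 mm wide; open, the fingers measure 118 mm over their backs; the gripper's body (76 mm by 178 mm) begins 60 mm behind the grasp point.
Start: joints at [-69.442, 18.312, 89.639, -0, 72.044, -1.146], TCP at [212.642, -534.252, 227.976] pointing down, gripper open.
Joint ranges: [-177.97, 177.97], [-48.28, 115.42], [12.27, 149.76], [-77.06, 257.06], [2.81, 150.46], [-146.56, 146.56]. Speed limits (degrees/s): [147.25, 147.25, 180, 180, 180, 180].

### API

Orientations are given as [roll, pitch, yaw] about the fixed x, y, z axes, in that order (R = Rz(yaw) Ry(pitch) Rx(roll)).
In Python, from workcell import env gives the robot as it stands.
- The arm moves only by the tool arm_command, never from a script. Its argument "motion" is a list of rows, each an object with "offset": the shift along the tool's x, y, z in m, a list of three; "spin": the turn about the tool's z in rad. In form: [{"offset": [tx, ty, tz], "spin": spin}, ...]. A call has 1 to 5 rows; each row shifts and turns the commanded pose from where the row before left it, along the tool's axes as they then stand; what a row does not reach is not made up. A row lasts 1/8 s, in which the tool goes at most 62.5 mm and 10.7 degrees, less where a joint would pass 70% of its speed; a pose out of reach is approached as far as the arm can. A call with a gripper value outside its range is refused whole. "jaw" is the finger opening in m, from 0 to 0.0912, set as the call begins (left out, the last holds). The fingers move at their own pace and stop on an object; "newtons" is the grip in N (left out, the last holds). Time passes only in rows, so rows that do not move let the fingers close. It gives the time, the measured TCP pose, the force, the opening and the grip force at its end, in the units of the state.
- env.state(): the state, without advancing time (a new reading comes with each control period).
- env.grab_frame(name): name is "scene" or "top"; returns (picture, depth): 400x640x3 uint8, blue, green, red; 400x640 float32, mm along the optical axis (not along the pixel's ray), 0 where there is no reading.
- env.camera_model(name): a dict with "fx", "fy", "cx", "cy" (pixels), "eye" and "rotation" of the camera in the world. Camera axes: x right, y down, z forward; pixel columns grow to the right and rows downward; lengths in mm; the calibration is good to about 2 mm. A picture is of the moment at which its call begins. camera_model takes no time and is no camera call.
- env.job_done(): hands the job in; it is judged then, once.
Trained networks look in the newest picture that a camera, given by its name, has taken for a name from the list of things; names that differ only in an ending like _2 or _b are one class to them, and where a whole thing is asked for, a point or a joint stands for the part that bears it (a point fixed in the world has none). Each returns a list of dicts, best first, with "score" (0 to 1); they miss things now and then, are a little off and sometimes report something else, mostly with a low value. They report only what shows in the picture. A call takes as long as a camera call.
- env.boxes_of(camera, target): "bbox" ([left, top, right, bottom] in pixels, round what is visible of it).
- env.pinpoint(camera, target): "location" ([column, row] in pixels: a listed point, or the origin of a listed thing).
The state is a dict: "time_s": time; "qpos": joint angles; "qvel": joint speeds; "effort": joint torques, N m; "ee_pos": TCP position; "ee_rot": TCP orientation; "force": force on the tool from outside, world axes, zero at the start; "torque": the same for the moment, N m; "gripper_width": finger opening in mm; "gripper_force": force on a finger pad.
Only numpy, scipy, OpenCV 4.12 (cv2) and the standard library are available. Lean on these libraries where they do the work, as an engineer would, in place of code of your own. Each camera call takes 0.05 s, during which the arm holds its last target. There are 200 camera calls.

### The job

Take the plaster tile with the rounded (arched) top out of the rack and slide it from above fully home into the aluminium inspection case. Then lift the case, gripping the case and not the tile, and hold it up still and upright in front of the camera, window squarely facing the lens, the middle of the window level with the middle of the lens and 15 cm from it; finish while holding it there. Leave the other two tiles in the rack and do not touch the camera or its stand.

Things in the scene. Friction and masses are not known exactly. Their poses are not given: they have to be found in the camera images.
- arched_tile: White plaster tile upright in a rack slot, the only one with a half-round top (radius 20 mm). 8 mm thick (x), 40 wide (y), 86 high (z) at the crown, about 40 g; the lowest 4 mm of the foot is stepped in 1 to 2 mm. Both faces are alike, either may face the window. Origin: centre of its underside; x normal to its faces, z up to the arched top.
- square_tile: White plaster tile with a square top in another slot of the rack: 8 x 40 x 86 mm, axes and origin as for the arched one. Stays in the rack. Which tile stands in which slot varies.
- short_tile: White plaster tile with a square top in another slot of the rack: 8 x 40 x 66 mm, axes and origin as above. Stays in the rack.
- rack: Fixed wooden block 56 (x) x 190 (y) x 26 mm high, origin centre of underside. Three slots in a row along y at -57, 0, +57 mm, each 20 mm deep (floor 6 mm above the table), 44 mm in y, 10.5 mm in x. Tiles stand in them with faces normal to the rack's x; 66 mm (short one 46 mm) stands out above it.
- case: Loose aluminium upright flat sleeve, open on top, about 220 g. Origin: centre of underside, z up; window on its -x side, +x side closed. Foot 70 (x) x 55.5 (y) x 6 mm. Sleeve 18.5 mm (x) x 55.5 (y), flat ends (+y, -y) to grip; walls 62 mm high, then flared lips on the x sides to 69 mm, x = +-13. Slot 10.5 (x) x 43.5 (y), floor 6 mm up: a tile fully home stands 23 mm out of the lips.
- window (a point): Middle of the case's window (a 29.5 x 40 mm opening in the -x side), 34 mm above the case's underside, 5 mm to -x of its centre plane. Axes as the case's.
- lens (a point): Middle of the front glass of the inspection camera: grey box 34 x 48 x 44 mm with a round black barrel 36 mm wide, clamped to a post at 180 to 260 mm above the table (varies). Its -x axis is the (level) viewing direction, z is up. The window is to be 150 mm from this point along -x.
- camera_stand: Fixed stand of the camera: round foot 104 mm wide, post 14 mm thick, 312 mm high. Origin: centre of the underside of the foot; -x is the viewing direction, the lens front is 70 mm to -x of the post's axis. Place and yaw vary.

How it is judged (in metres and radians):
On the way, in this order (a step that is already met when the one before it is completed fails the run):
1. the arched tile is fully home in the case, which stands upright on the table (x of arched_tile in the frame of case between -0.004 and 0.004 m and y of arched_tile in the frame of case between -0.005 and 0.005 m and z of arched_tile in the frame of case between 0 and 0.01 m and angle between case's own z axis and vertical below 0.1 rad and height (world z) of case below 0.005 m), for 0.2 s.
2. the case is lifted with the tile in it (x of arched_tile in the frame of case between -0.004 and 0.004 m and y of arched_tile in the frame of case between -0.005 and 0.005 m and z of arched_tile in the frame of case between 0 and 0.01 m and height (world z) of case above 0.05 m), for 0.1 s.
At the end, for the whole second after the job is handed in: Arched tile home in the case (within 4 mm of the floor); case held by the fingers (tile untouched), over 80 mm up, still; window middle 120 to 180 mm before the lens, within 20 mm of its axis sideways and in height, facing it within 0.2 rad, case upright within 0.17 rad (x of arched_tile in the frame of case between -0.004 and 0.004 m and y of arched_tile in the frame of case between -0.005 and 0.005 m and z of arched_tile in the frame of case between 0 and 0.01 m and x of window in the frame of lens between -0.18 and -0.12 m and y of window in the frame of lens between -0.02 and 0.02 m and z of window in the frame of lens between -0.02 and 0.02 m and x of lens in the frame of case below -0.1 m and angle between the x axis of case and the x axis of lens, either way round below 0.2 rad and angle between case's own z axis and vertical below 0.17 rad and height (world z) of case above 0.08 m and contact force between the fingers and case above 1 N and contact force between the fingers and arched_tile below 0.5 N and linear speed of case below 0.03 m/s); the arm keeps its last pose, push and grip.
It fails at once if another tile is moved more than 25 mm (distance of any of square_tile, short_tile from where it was at the start of the episode above 0.025 m).
It fails at once if the camera or its stand is touched (contact force between any of the arm, the fingers, case, arched_tile and camera_stand above 0.5 N).
It also fails if it takes over 62 s, if anything falls off the work surface, if the arm or the gripper's body presses on something with over 40 N, if the wrist force passes 120 N, or if a joint passes its speed limit or range.

## Working session

There is one attempt and no reset: what is moved stays moved. The work goes in short steps, Python scripts to look and compute and a tool call to move; the robot and the scene stay as the last step left them, time stands still between calls to the robot, and variables do not carry over. Pictures are saved under pics/ and viewed, at most 10 in all, crops included, and the job is handed in when it is done.

Besides the shell and the picture viewer there is one more tool, called in YAML: its name, and indented under it one key for each argument. arm_command: Moves the arm, as the interface text tells. Its arguments: {"type":"object","properties":{"motion":{"type":"array"},"jaw":{"type":"number"},"newtons":{"type":"number"}},"required":["motion"]}

```bash
mkdir -p pics; cat > h.py <<'E'
import numpy as np, cv2
from workcell import env
def grab(n,tag):
    p,d=env.grab_frame(n); cv2.imwrite(f'pics/{tag}.png',p); np.save(f'{tag}.npy',d); return p,d
def cloud(n,d):
    m=env.camera_model(n); R=np.array(m['rotation']); e=np.array(m['eye'])
    v,u=np.mgrid[0:d.shape[0],0:d.shape[1]]
    c=np.stack([(u-m['cx'])/m['fx']*d,(v-m['cy'])/m['fy']*d,d],-1)
    return c@R.T+e
def proj(n,P):
    m=env.camera_model(n); R=np.array(m['rotation']); c=(np.array(P)-np.array(m['eye']))@R
    return np.stack([c[...,0]/c[...,2]*m['fx']+m['cx'],c[...,1]/c[...,2]*m['fy']+m['cy']],-1)
E
python3 - <<'E'
from h import *
for n in('scene','top'):
    p,d=grab(n,n); m=env.camera_model(n); print(n,{k:np.round(v,3).tolist() for k,v in m.items()})
    X=cloud(n,d)
    for t in('arched_tile','square_tile','short_tile','rack','case','camera_stand'):
        r=env.boxes_of(n,t)[:2]; print(t,[(np.round(q['bbox']).tolist(),round(q['score'],2)) for q in r])
    for t in('window','lens','arched_tile','case','rack','camera_stand'):
        r=env.pinpoint(n,t)[:1]
        for q in r:
            c,w=np.round(q['location']).astype(int); print('pt',t,c,w,round(q['score'],2),np.round(X[min(w,399),min(c,639)]))
s=env.state();print(s['time_s'],s['ee_pos'],s['ee_rot'],s['gripper_width'])
cv2.imwrite('pics/both.png',cv2.resize(np.vstack([cv2.imread('pics/scene.png'),cv2.imread('pics/top.png')]),(480,600)))
E
```

```text
scene {'fx': 514.516, 'fy': 514.516, 'cx': 318.354, 'cy': 202.375, 'eye': [-689.331, -585.148, 733.87], 'rotation': [-113.351, 1.325, -62.045]}Traceback (most recent call last):
  File "<stdin>", line 4, in <module>
  File "h.py", line 9, in cloud
    return c@R.T+e
           ~~~~~^~
ValueError: operands could not be broadcast together with shapes (400,640) (3,)
```

View pics/scene.png

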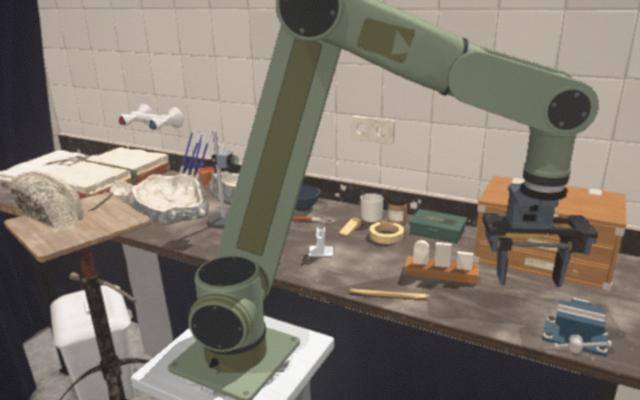

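The scene view shows the camera stand near (220,180), the case near (320,243), and the rack near (442,265) with the arched tile leftmost at (421,252). The rotation comes as rpy, so I'll fix that.

```bash
sed -i "s/R=np.array(m\['rotation'\])/R=Rot.from_euler('xyz',m['rotation'],degrees=True).as_matrix()/; 1a from scipy.spatial.transform import Rotation as Rot" h.py
cat > look.py <<'E'
from h import *
for n in('scene','top'):
    p,d=grab(n,n); m=env.camera_model(n); print(n,{k:np.round(v,3).tolist() for k,v in m.items()})
    X=cloud(n,d)
    for t in('arched_tile','square_tile','short_tile','rack','case','camera_stand'):
        r=env.boxes_of(n,t)[:2]; print(t,[(np.round(q['bbox']).tolist(),round(q['score'],2)) for q in r])
    for t in('window','lens','arched_tile','case','rack','camera_stand'):
        r=env.pinpoint(n,t)[:1]
        for q in r:
            c,w=np.round(q['location']).astype(int); print('pt',t,c,w,round(q['score'],2),np.round(X[min(w,399),min(c,639)]))
s=env.state();print(s['time_s'],s['ee_pos'],s['ee_rot'],s['gripper_width'])
E
python3 look.py
```

```text
scene {'fx': 514.516, 'fy': 514.516, 'cx': 318.354, 'cy': 202.375, 'eye': [-689.331, -585.148, 733.87], 'rotation': [-113.351, 1.325, -62.045]}
arched_tile [([411.0, 244.0, 427.0, 263.0], 0.67)]
square_tile [([436.0, 244.0, 452.0, 267.0], 0.89)]
short_tile [([452.0, 254.0, 476.0, 268.0], 0.62)]
rack [([405.0, 256.0, 482.0, 287.0], 0.56), ([311.0, 228.0, 331.0, 257.0], 0.19)]
case [([311.0, 231.0, 331.0, 258.0], 0.65)]
camera_stand [([213.0, 129.0, 238.0, 226.0], 0.83)]
pt window 323 241 0.62 [464.  30.  49.]
pt lens 235 161 0.75 [537. 375. 219.]
pt arched_tile 423 270 0.8 [ 479. -261.   21.]
pt case 320 254 0.81 [457.  37.   9.]
pt rack 443 276 0.89 [ 496. -311.    6.]
pt camera_stand 226 220 0.74 [ 67.  45. 283.]
top {'fx': 428.576, 'fy': 428.576, 'cx': 322.484, 'cy': 194.599, 'eye': [327.386, 46.253, 1300.055], 'rotation': [-170.979, 1.072, -89.406]}
arched_tile []
square_tile [([438.0, 195.0, 459.0, 201.0], 0.52)]
short_tile [([315.0, 198.0, 346.0, 222.0], 0.52)]
rack [([413.0, 185.0, 476.0, 216.0], 0.96)]
case [([319.0, 196.0, 345.0, 224.0], 0.75)]
camera_stand [([162.0, 170.0, 221.0, 212.0], 0.58)]
pt window 327 205 0.62 [500.  58.   9.]
pt lens 206 173 0.75 [600. 437.  -3.]
pt arched_tile 423 202 0.52 [ 505. -222.   54.]
pt case 328 209 0.68 [482.  55.  59.]
pt rack 444 197 0.78 [ 518. -280.   71.]
pt camera_stand 204 194 0.66 [530. 434.  14.]
1.35 [ 212.62137835 -534.25206193  227.96039281] [1.79996659e+02 1.59248401e-03 2.17017782e+01] 91.5846553557976
```

View pics/top.png

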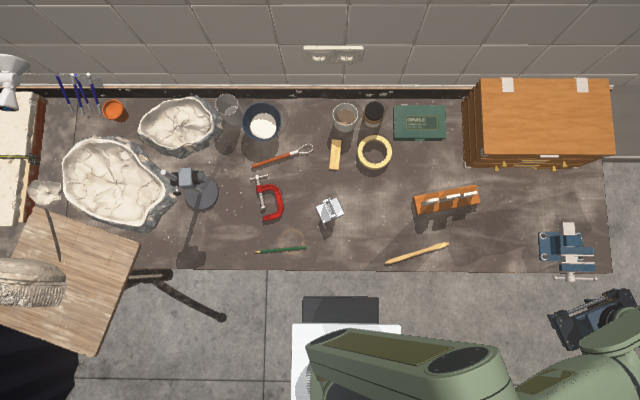

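The top view shows the rack at (447,200), the case at (329,209), and the camera stand with its foot at (202,193) and camera box at (187,177). I'll zoom in on these for the yaws.

```bash
python3 - <<'E'
from h import *
s=cv2.imread('pics/scene.png');t=cv2.imread('pics/top.png')
def c(p,x,y,w,h): return cv2.resize(p[y:y+h,x:x+w],(400,300),interpolation=cv2.INTER_CUBIC)
cv2.imwrite('pics/z.png',np.vstack([np.hstack([c(s,195,120,80,60),c(t,160,155,80,60)]),np.hstack([c(t,290,180,80,60),c(t,405,170,80,60)])]))
for n in('scene','top'):
    X=cloud(n,np.load(n+'.npy')); 
    def st(name,lo,hi,**k):
        m=np.all((X>lo)&(X<hi),-1); P=X[m]
        if len(P)<5: print(n,name,len(P));return
        r=cv2.minAreaRect(P[:,:2].astype(np.float32)); print(n,name,len(P),'mean',P.mean(0).round(1),'rect',np.round(r[0],1),np.round(r[1],1),round(r[2],1))
    st('racktop',(420,-420,18),(600,-180,34)); st('tiles',(420,-420,42),(600,-180,110))
    for a in (-260,-300,-345): st('tile%d'%a,(420,a-25,42),(600,a+25,110))
    st('caseall',(400,-30,14),(570,110,90)); st('casetop',(400,-30,52),(570,110,90)); st('casefoot',(400,-30,3),(570,110,12))
    st('camhi',(450,300,150),(700,520,330));st('post',(450,300,20),(700,520,150));st('post2',(450,300,270),(700,520,330));st('foot',(450,300,4),(700,520,18))
E
```

```text
scene racktop 791 mean [ 508.4 -304.4   24.5] rect [ 518.  -300.2] [ 65.4 189.5] 11.0
scene tiles 679 mean [ 514.1 -295.8   64.9] rect [ 515.4 -300.7] [ 15.4 154. ] 10.7
scene tile-260 211 mean [ 505.5 -253.6   66.4] rect [ 506.8 -260.1] [14.6 50.9] 5.9
scene tile-300 268 mean [ 515.3 -301.1   68. ] rect [ 515.5 -301.1] [14.3 40.3] 9.0
scene tile-345 148 mean [ 525.4 -352.3   58.3] rect [ 524.1 -344.5] [14.4 52.3] 12.7
scene caseall 181 mean [474.6  44.7  45.5] rect [484.1  49.4] [67.4 22.2] 23.6
scene casetop 80 mean [481.5  48.5  60.4] rect [485.   49.8] [65.6 22.2] 23.6
scene casefoot 154 mean [479.4  46.4   5.3] rect [465.3  70.4] [ 72.4 132.9] 40.5
scene camhi 537 mean [526.6 418.6 228.4] rect [530.2 416. ] [55.9 93.6] 26.5
scene post 307 mean [587.3 472.7  67.9] rect [582.8 502.3] [161.6  87.9] 22.8
scene post2 59 mean [532.4 442.2 290.7] rect [532.  442.6] [14.9 13.8] 35.3
scene foot 226 mean [521.9 461.1  10.9] rect [551.2 493.7] [193.4  90.3] 31.2
top racktop 976 mean [ 517.6 -297.2   25.6] rect [ 519.1 -299.3] [ 56.2 192.2] 11.4
top tiles 197 mean [ 516.9 -293.2   74.9] rect [ 518.8 -298.3] [  8.5 154.1] 11.4
top tile-260 58 mean [ 509.8 -259.3   78.9] rect [ 511.1 -260.2] [ 8.2 50.8] 10.9
top tile-300 73 mean [ 517.2 -295.9   79.2] rect [ 518.6 -298.2] [ 8.2 40.9] 11.6
top tile-345 53 mean [ 528.7 -350.4   66.5] rect [ 529.8 -352.4] [ 8.1 35.5] 11.7
top caseall 121 mean [485.2  49.8  58.7] rect [485.4  50.5] [55.6 22.5] 24.2
top casetop 98 mean [485.6  50.2  64.8] rect [485.6  50.7] [55.  22.5] 24.2
top casefoot 454 mean [485.5  47.7   5.4] rect [484.8  40. ] [139.7 169.4] 89.9
top camhi 683 mean [534.  418.4 241.5] rect [534.4 415.5] [62.4 86.2] 16.0
top post 536 mean [660.5 474.8  46. ] rect [608.4 479.7] [105.2 200.2] 81.3
top post2 64 mean [534.7 443.6 298.7] rect [535.8 445.4] [13.  13.5] 24.0
top foot 901 mean [542.3 428.5  10.5] rect [572.5 407.8] [219.4 243.7] 88.0
```

View pics/z.png

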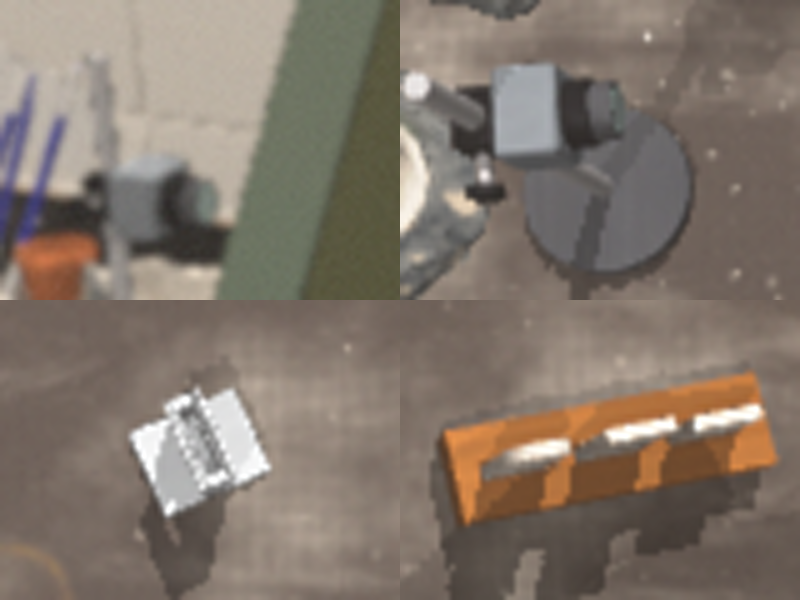

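Zoomed: the camera looks toward image right, which is about -y, and the arched tile is in the leftmost slot (+y). The window side of the case is still unclear. I'll work out the lens pose and the window side.

```bash
python3 - <<'E'
from h import *
c=np.array([485.4,50.5]); nrm=np.array([.41,-.912])
for n,loc in(('scene',(323,241)),('top',(327,205))):
    print(n,'origin',proj(n,[*c,0]).round(1),'win side +',proj(n,[*(c+5*nrm),34]).round(1),'-',proj(n,[*(c-5*nrm),34]).round(1))
    q=env.pinpoint(n,'window');print([(np.round(a['location'],1),round(a['score'],2)) for a in q])
    q=env.pinpoint(n,'case');print([(np.round(a['location'],1),round(a['score'],2)) for a in q])
    q=env.pinpoint(n,'lens');print([(np.round(a['location'],1),round(a['score'],2)) for a in q])
P=np.vstack([cloud(n,np.load(n+'.npy'))[np.all((cloud(n,np.load(n+'.npy'))>(450,330,150))&(cloud(n,np.load(n+'.npy'))<(620,500,330)),-1)] for n in('top',)])
h,e=np.histogram(P[:,2],bins=np.arange(150,330,6));print(dict(zip(e.astype(int),h)))
S=cloud('scene',np.load('scene.npy'));Q=S[np.all((S>(450,330,150))&(S<(620,470,265)),-1)]
print('scene z-by-y');
for y in range(355,480,8):
    a=Q[abs(Q[:,1]-y)<4]; b=P[(abs(P[:,1]-y)<4)&(P[:,2]<275)]
    if len(a)>2 : print(y,'S x',a[:,0].min().round(),a[:,0].max().round(),'z',a[:,2].min().round(),a[:,2].max().round(),len(a), end=' ')
    if len(b)>2: print(y,'T x',b[:,0].min().round(),b[:,0].max().round(),'zmax',b[:,2].max().round(),len(b),end='')
    print()
top=P[(P[:,2]>0)&(P[:,2]<275)]; zm=np.percentile(top[:,2],98)
t=top[abs(top[:,2]-zm)<4];r=cv2.minAreaRect(t[:,:2].astype(np.float32));print(zm,r)
s=cv2.imread('pics/scene.png');cv2.imwrite('pics/z2.png',cv2.resize(s[222:264,300:344],(528,504),interpolation=cv2.INTER_CUBIC))
E
```

```text
scene origin [320.4 251.4] win side + [321.9 241.1] - [318.5 241.1]
[(array([323. , 241.2]), 0.62)]
[(array([320.4, 253.5]), 0.81)]
[(array([234.7, 160.9]), 0.75)]
top origin [329.6 210.2] win side + [331.1 208.2] - [328.  209.5]
[(array([326.6, 205.4]), 0.62)]
[(array([327.7, 209.3]), 0.68)]
[(array([206.2, 173.3]), 0.75)]
{np.int64(150): np.int64(0), np.int64(156): np.int64(0), np.int64(162): np.int64(0), np.int64(168): np.int64(0), np.int64(174): np.int64(0), np.int64(180): np.int64(0), np.int64(186): np.int64(0), np.int64(192): np.int64(0), np.int64(198): np.int64(2), np.int64(204): np.int64(7), np.int64(210): np.int64(19), np.int64(216): np.int64(27), np.int64(222): np.int64(68), np.int64(228): np.int64(96), np.int64(234): np.int64(161), np.int64(240): np.int64(211), np.int64(246): np.int64(10), np.int64(252): np.int64(4), np.int64(258): np.int64(7), np.int64(264): np.int64(7), np.int64(270): np.int64(3), np.int64(276): np.int64(7), np.int64(282): np.int64(6), np.int64(288): np.int64(8), np.int64(294): np.int64(7), np.int64(300): np.int64(3), np.int64(306): np.int64(20), np.int6
[... 299 characters left out ...]
200.0 241.0 44 395 T x 521.0 556.0 zmax 243.0 45
403 S x 513.0 566.0 z 200.0 244.0 60 403 T x 516.0 563.0 zmax 247.0 86
411 S x 510.0 559.0 z 200.0 243.0 35 411 T x 515.0 564.0 zmax 247.0 71
419 S x 509.0 557.0 z 200.0 244.0 37 419 T x 514.0 561.0 zmax 246.0 65
427 S x 510.0 554.0 z 198.0 242.0 37 427 T x 514.0 562.0 zmax 247.0 65
435 S x 489.0 553.0 z 151.0 263.0 58 435 T x 497.0 562.0 zmax 264.0 52
443 S x 491.0 544.0 z 152.0 265.0 74 443 T x 496.0 552.0 zmax 275.0 94
451 S x 494.0 535.0 z 154.0 259.0 33 451 T x 496.0 552.0 zmax 238.0 34
459 T x 521.0 552.0 zmax 237.0 7


261.916637017075 ((533.1334838867188, 441.42047119140625), (2.865623712539673, 10.909663200378418), 53.923519134521484)
```

View pics/z2.png

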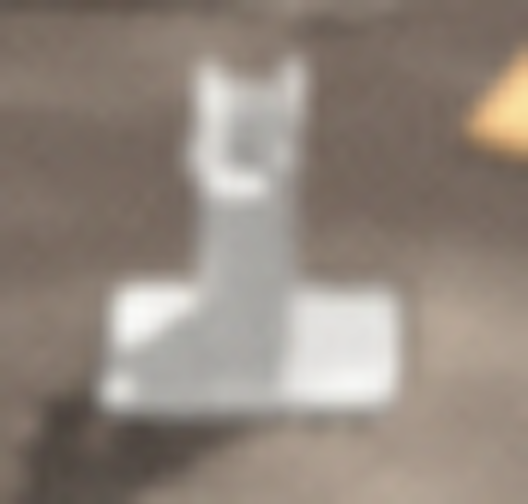

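```bash
python3 - <<'E'
from h import *
for n in('top','scene'):
    X=cloud(n,np.load(n+'.npy'))
    f=lambda lo,hi:X[np.all((X>lo)&(X<hi),-1)]
    t=f((500,398,240),(580,432,249));r=cv2.minAreaRect(t[:,:2].astype(np.float32));print(n,len(t),r)
    p=f((510,420,275),(560,470,318));print('post',p.mean(0),np.ptp(p,0))
    b=f((505,360,195),(580,392,245));print('barrel',b.min(0),b.max(0))
    fr=f((505,360,195),(580,376,245));print('front',fr.mean(0),len(fr))
    # case lip tops
    if n=='top':
        L=f((440,0,64),(540,100,80));print('lips',len(L),L.mean(0),cv2.minAreaRect(L[:,:2].astype(np.float32)))
E
```

```text
top 194 ((537.96923828125, 415.02099609375), (33.165916442871094, 47.2024040222168), 89.10728454589844)
post [534.93692241 443.63645207 299.97644955] [13.40505114 14.28243995 37.46169301]
barrel [524.8914448  374.37754051 211.44735449] [557.63585345 391.96435174 240.5934288 ]
front [535.01835255 375.05024099 223.46606542] 9
lips 57 [485.6516202   49.99741468  67.63011494] ((485.8042907714844, 50.73876190185547), (53.565494537353516, 22.540956497192383), 24.2429256439209)
scene 39 ((534.838623046875, 415.43121337890625), (46.77910614013672, 28.051223754882812), 2.14196515083313)
post [532.22299425 442.13794059 293.23237554] [15.30323407 17.28355663 36.26588821]
barrel [519.62519641 370.57041496 202.80858773] [556.40935061 391.37524793 236.81918774]
front [537.61453938 374.21207194 220.32420829] 28
```

The window side can't be told at this grazing angle, so I'll check it once the case is lifted and turned. Estimates:

| Thing | Position (mm) | Orientation |
|---|---|---|
| Arched tile | about (507.5, -243.5) | yaw 11.4° |
| Case | (485.5, 50.5) | y-axis at 24.2° |
| Lens | about (539, 374, 222) | looking toward -y |

Next I'll move to the tile.

arm_command:
  motion:
    - {"offset": [0.0545,-0.023,0],"spin": 0}
    - {"offset": [0.0545,-0.023,0],"spin": 0}
    - {"offset": [0.0545,-0.023,0],"spin": 0}
    - {"offset": [0.0545,-0.023,0],"spin": 0}
    - {"offset": [0.0545,-0.023,0],"spin": 0}
  jaw: 0.05

```text
time_s: 2.28
ee_pos: [424.5, -325.2, 228.2]
ee_rot: [180.0, -0.0, 21.7]
force: [0.4, -0.2, 0.5]
gripper_width: 50.4
gripper_force: 0.0
```

arm_command:
  motion:
    - {"offset": [0.0545,-0.023,0],"spin": 0}
    - {"offset": [0.0545,-0.023,0],"spin": 0}
    - {"offset": [0,0,0],"spin": -0.175}
    - {"offset": [0,0,0],"spin": -0.175}
    - {"offset": [0,0,0],"spin": -0.175}

```text
time_s: 2.9
ee_pos: [507.8, -243.3, 227.9]
ee_rot: [180.0, 0.0, 52.2]
force: [0.3, -1.0, -0.6]
gripper_width: 50.0
gripper_force: 0.0
```

arm_command:
  motion:
    - {"offset": [0,0,0],"spin": -0.175}
    - {"offset": [0,0,0],"spin": -0.175}
    - {"offset": [0,0,0],"spin": -0.175}
    - {"offset": [0,0,0],"spin": -0.175}
    - {"offset": [0,0,0],"spin": -0.166}

```text
time_s: 3.52
ee_pos: [507.6, -243.6, 228.0]
ee_rot: [180.0, 0.0, 101.7]
force: [-0.3, -0.1, 0.3]
gripper_width: 49.9
gripper_force: 0.0
```

arm_command:
  motion:
    - {"offset": [0,0,0.055],"spin": 0}
    - {"offset": [0,0,0.045],"spin": 0}
    - {"offset": [0,0,0.025],"spin": 0}
    - {"offset": [0,0,0.015],"spin": 0}
    - {"offset": [0,0,0],"spin": 0}

```text
time_s: 4.15
ee_pos: [507.3, -243.5, 87.4]
ee_rot: [-179.9, -0.0, 101.4]
force: [0.3, 0.1, 1.0]
gripper_width: 50.0
gripper_force: 0.0
```

arm_command:
  motion:
    - {"offset": [0,0,0],"spin": 0}
    - {"offset": [0,0,0],"spin": 0}
    - {"offset": [0,0,0],"spin": 0}
    - {"offset": [0,0,0],"spin": 0}
    - {"offset": [0,0,0],"spin": 0}
  jaw: 0
  newtons: 15

```text
time_s: 4.78
ee_pos: [507.7, -243.6, 88.2]
ee_rot: [180.0, 0.0, 101.4]
force: [0.4, 1.0, 0.9]
gripper_width: 7.9
gripper_force: 15.0
```

```bash
python3 - <<'E'
from h import *
p,d=grab('scene','g1'); X=cloud('scene',d)
m=np.all((X>(420,-420,42))&(X<(600,-180,110)),-1)
s=env.state(); print(s['ee_pos'],s['gripper_width'],s['gripper_force'],s['qpos'])
cv2.imwrite('pics/g1z.png',cv2.resize(p[200:290,380:500],(640,480),interpolation=cv2.INTER_CUBIC))
E
```

```text
[ 507.68830617 -243.63896814   88.1887728 ] 7.737610663632539 15.000171214342117 [-2.68052998e+01  2.43297688e+01  1.02419901e+02 -2.52531464e-03
  5.32245657e+01 -3.82045299e+01]
```

View pics/g1z.png

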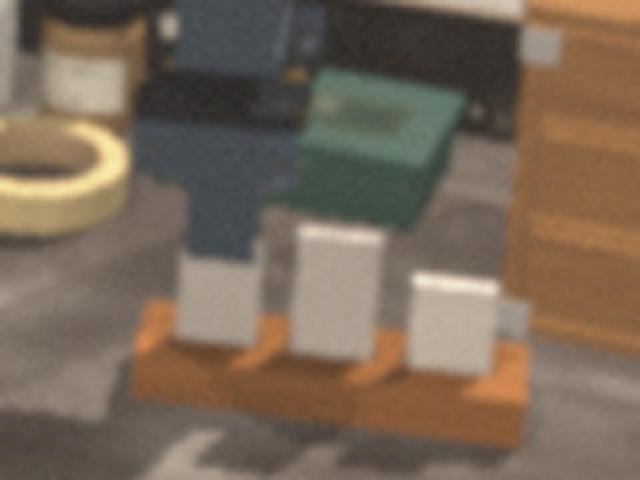

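The grip on the arched tile is good: the finger at column 222 of the crop is centred on the tile at 220, and the neighbours stand untouched. I'll lift it and carry it over the case.

arm_command:
  motion:
    - {"offset": [0,0,-0.015],"spin": 0}
    - {"offset": [0,0,-0.025],"spin": 0}
    - {"offset": [0,0,-0.04],"spin": 0}
    - {"offset": [0,0,-0.04],"spin": 0}
    - {"offset": [0,0,-0.02],"spin": 0}

```text
time_s: 5.45
ee_pos: [508.3, -244.0, 231.6]
ee_rot: [179.8, 0.2, 101.4]
force: [-0.4, 0.5, -0.7]
gripper_width: 7.9
gripper_force: 15.0
```

arm_command:
  motion:
    - {"offset": [0.0585,0.0073,0],"spin": 0}
    - {"offset": [0.0585,0.0073,0],"spin": 0}
    - {"offset": [0.0585,0.0073,0],"spin": 0}
    - {"offset": [0.0585,0.0073,0],"spin": 0}
    - {"offset": [0.0585,0.0073,0],"spin": 0}

```text
time_s: 6.08
ee_pos: [485.2, 52.1, 229.1]
ee_rot: [179.9, 0.0, 101.4]
force: [0.1, 0.3, -0.5]
gripper_width: 8.0
gripper_force: 15.0
```

arm_command:
  motion:
    - {"offset": [0,0,0],"spin": 0.17}
    - {"offset": [0,0,0],"spin": 0.17}
    - {"offset": [0,0,0],"spin": 0.17}
    - {"offset": [0,0,0],"spin": 0.17}
    - {"offset": [0,0,0],"spin": 0.17}

```text
time_s: 6.7
ee_pos: [485.5, 50.4, 228.9]
ee_rot: [180.0, -0.0, 52.4]
force: [-0.6, 1.2, -0.1]
gripper_width: 8.0
gripper_force: 15.0
```

arm_command:
  motion:
    - {"offset": [0,0,0],"spin": 0.17}
    - {"offset": [0,0,0],"spin": 0.17}
    - {"offset": [0,0,0.02],"spin": 0.157}
    - {"offset": [0,0,0.02],"spin": 0}
    - {"offset": [0,0,0],"spin": 0}

```text
time_s: 7.32
ee_pos: [484.6, 50.3, 187.5]
ee_rot: [-180.0, 0.1, 24.2]
force: [0.6, -0.3, 0.2]
gripper_width: 7.9
gripper_force: 15.0
```

```bash
python3 - <<'E'
from h import *
p,d=grab('scene','g2'); X=cloud('scene',d)
s=env.state(); print(s['time_s'],s['ee_pos'],s['ee_rot'],s['gripper_width'],s['qpos'][5])
e=s['ee_pos'];y=np.radians(s['ee_rot'][2]);c,si=np.cos(y),np.sin(y)
# tile points in tool frame
m=np.all((X>(400,-30,e[2]-85))&(X<(570,130,e[2]-20)),-1);P=X[m]-e
t=np.stack([P[:,0]*c+P[:,1]*si,P[:,0]*si-P[:,1]*c,P[:,2]],-1)
k=(abs(t[:,0])<40)&(abs(t[:,1])<20);t=t[k];print(len(t),np.percentile(t,[2,50,98],axis=0).round(1))
m=np.all((X>(440,0,57))&(X<(540,100,74)),-1);P=X[m];print('case',len(P),cv2.minAreaRect(P[:,:2].astype(np.float32)))
# predicted tile outline
T=lambda a,b,z:[e[0]+a*c+b*si,e[1]+a*si-b*c,z]
print(proj('scene',[T(-20,0,e[2]-82),T(20,0,e[2]-82),T(0,0,e[2]-82)]).round(1))
cv2.imwrite('pics/g2z.png',cv2.resize(p[150:270,260:380],(600,600),interpolation=cv2.INTER_CUBIC))
p,d=grab('top','t2');X=cloud('top',d);m=np.all((X>(440,0,60))&(X<(540,100,74)),-1);P=X[m];print('casetop',len(P))
E
```

```text
7.375 [485.38541577  50.34209567 188.42250432] [-1.79999607e+02  1.51087348e-02  2.42271322e+01] 7.863130723489493 70.34925794212617
78 [[-24.9  -3.2 -78.7]
 [-19.1   2.1 -52.5]
 [  5.1   4.8 -21.5]]
case 61 ((484.05267333984375, 49.418487548828125), (61.93714904785156, 22.34775161743164), 23.7645320892334)
[[319.3 221.7]
 [320.1 215.8]
 [319.7 218.7]]
casetop 19
```

View pics/g2z.png

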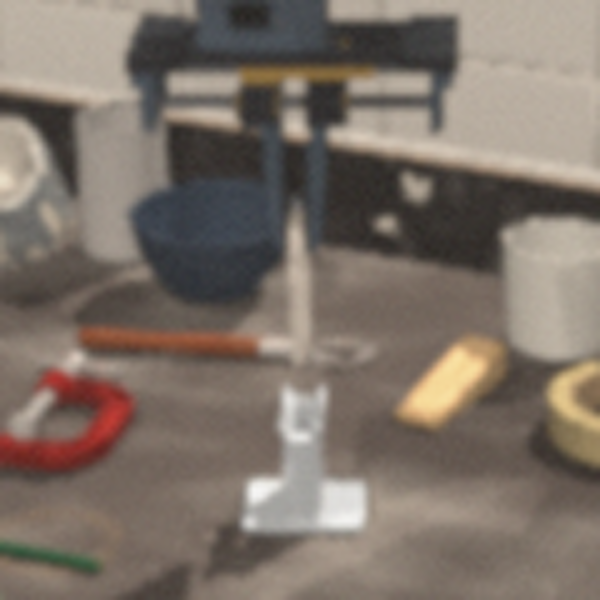

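Seen edge-on, the tile (crop column 302) lines up with the case slot (column 303). I'll lower it and watch the force.

arm_command:
  motion:
    - {"offset": [0,0,0.015],"spin": 0}
    - {"offset": [0,0,0.015],"spin": 0}
    - {"offset": [0,0,0.012],"spin": 0}
    - {"offset": [0,0,0.008],"spin": 0}
    - {"offset": [0,0,0],"spin": 0}

```text
time_s: 8.05
ee_pos: [485.1, 50.3, 137.2]
ee_rot: [-180.0, 0.1, 24.2]
force: [0.1, 0.3, -0.4]
gripper_width: 8.0
gripper_force: 15.0
```

arm_command:
  motion:
    - {"offset": [0,0,0.003],"spin": 0}
    - {"offset": [0,0,0.003],"spin": 0}
    - {"offset": [0,0,0.003],"spin": 0}
    - {"offset": [0,0,0],"spin": 0}

```text
time_s: 8.55
ee_pos: [485.4, 50.4, 128.7]
ee_rot: [-180.0, 0.0, 24.2]
force: [0.1, 0.2, 0.3]
gripper_width: 7.6
gripper_force: 15.0
```

arm_command:
  motion:
    - {"offset": [0,0,0.008],"spin": 0}
    - {"offset": [0,0,0.008],"spin": 0}
    - {"offset": [0,0,0.006],"spin": 0}
    - {"offset": [0,0,0.006],"spin": 0}
    - {"offset": [0,0,0],"spin": 0}

```text
time_s: 9.18
ee_pos: [485.2, 50.3, 100.4]
ee_rot: [-180.0, 0.1, 24.2]
force: [-0.0, 0.1, 0.6]
gripper_width: 8.2
gripper_force: 15.0
```

arm_command:
  motion:
    - {"offset": [0,0,0.004],"spin": 0}
    - {"offset": [0,0,0.004],"spin": 0}
    - {"offset": [0,0,0.003],"spin": 0}
    - {"offset": [0,0,0],"spin": 0}

```text
time_s: 9.68
ee_pos: [485.3, 50.3, 89.7]
ee_rot: [-180.0, 0.0, 24.2]
force: [-0.4, 0.4, -0.3]
gripper_width: 8.0
gripper_force: 15.0
```

arm_command:
  motion:
    - {"offset": [0,0,0.001],"spin": 0}
    - {"offset": [0,0,0],"spin": 0}
    - {"offset": [0,0,0],"spin": 0}
    - {"offset": [0,0,0],"spin": 0}
  jaw: 0.04

```text
time_s: 10.18
ee_pos: [485.6, 50.4, 89.0]
ee_rot: [180.0, -0.0, 24.2]
force: [-0.7, 0.1, -0.7]
gripper_width: 39.5
gripper_force: 0.0
```

arm_command:
  motion:
    - {"offset": [0,0,-0.03],"spin": 0}
    - {"offset": [0,0,-0.05],"spin": 0}
    - {"offset": [0,0,-0.03],"spin": 0}
    - {"offset": [0,0,0],"spin": 0}
  jaw: 0.088

```text
time_s: 10.68
ee_pos: [487.0, 50.5, 201.3]
ee_rot: [179.9, -0.3, 24.2]
force: [0.3, 0.2, -0.5]
gripper_width: 77.4
gripper_force: 0.0
```

```bash
python3 - <<'E'
from h import *
p,d=grab('scene','g3'); X=cloud('scene',d)
s=env.state(); print(s['time_s'],s['ee_pos'],s['ee_rot'])
m=np.all((X>(440,0,75))&(X<(540,100,120)),-1);P=X[m];P=P[P[:,2]<110];print('tile',len(P),P.mean(0),'ztop',np.percentile(P[:,2],98),cv2.minAreaRect(P[:,:2].astype(np.float32)))
m=np.all((X>(440,0,57))&(X<(540,100,72)),-1);P=X[m];print('case',len(P),cv2.minAreaRect(P[:,:2].astype(np.float32)))
z=lambda a,b:print(proj('scene',[a,b]).round(1))
cv2.imwrite('pics/g3z.png',cv2.resize(p[215:265,290:350],(600,500),interpolation=cv2.INTER_CUBIC))
print(proj('scene',[[485.4,50.5,92],[485.4,50.5,69]]).round(1))
E
```

```text
10.725 [485.75554685  50.39151125 199.48724881] [ 1.79960090e+02 -9.74598357e-02  2.42252483e+01]
tile 24 [474.80532505  44.32276478  84.30384825] ztop 90.83554803611207 ((476.6045837402344, 45.27418899536133), (20.00894546508789, 6.0269646644592285), 27.476091384887695)
case 73 ((484.8299865722656, 49.40385055541992), (64.89790344238281, 21.89234161376953), 23.505523681640625)
[[319.8 223.2]
 [319.9 230.4]]
```

View pics/g3z.png

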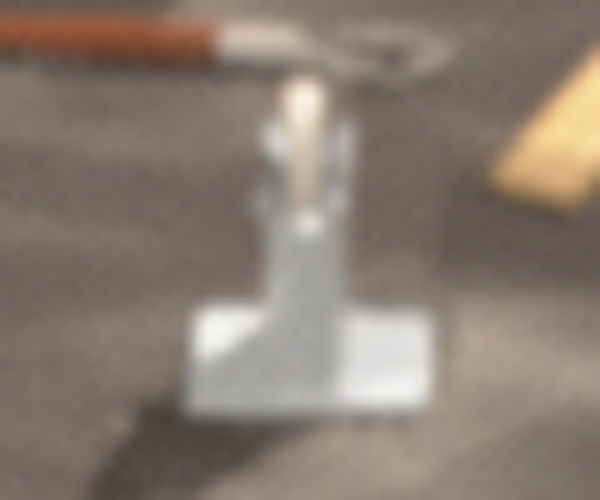

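The tile is home: its top is at z≈91 and it sits between the lips near (305,150) in the crop. Next I'll turn the gripper 90° to grip the case ends.

arm_command:
  motion:
    - {"offset": [0,0,0],"spin": -0.1745}
    - {"offset": [0,0,0],"spin": -0.1745}
    - {"offset": [0,0,0],"spin": -0.1745}
    - {"offset": [0,0,0],"spin": -0.1745}
    - {"offset": [0,0,0],"spin": -0.1745}

```text
time_s: 11.35
ee_pos: [484.4, 50.2, 197.0]
ee_rot: [-179.8, 0.1, 74.5]
force: [-0.1, -0.5, -0.3]
gripper_width: 88.0
gripper_force: 0.0
```

arm_command:
  motion:
    - {"offset": [0,0,0],"spin": -0.1745}
    - {"offset": [0,0,0],"spin": -0.1745}
    - {"offset": [0,0,0],"spin": -0.1745}
    - {"offset": [0,0,0],"spin": -0.1745}
    - {"offset": [0,0,0.04],"spin": 0}

```text
time_s: 11.98
ee_pos: [486.8, 50.5, 159.0]
ee_rot: [179.8, 0.1, 114.3]
force: [-0.4, 0.4, 0.5]
gripper_width: 87.9
gripper_force: 0.0
```

arm_command:
  motion:
    - {"offset": [0,0,0.05],"spin": 0}
    - {"offset": [0,0,0.035],"spin": 0}
    - {"offset": [0,0,0.025],"spin": 0}
    - {"offset": [0,0,0.011],"spin": 0}
    - {"offset": [0,0,0],"spin": 0}

```text
time_s: 12.6
ee_pos: [484.6, 50.3, 36.9]
ee_rot: [-179.9, -0.0, 114.2]
force: [0.5, 0.8, -0.5]
gripper_width: 88.2
gripper_force: 0.0
```

arm_command:
  motion:
    - {"offset": [0,0,0],"spin": 0}
    - {"offset": [0,0,0],"spin": 0}
    - {"offset": [0,0,0],"spin": 0}
    - {"offset": [0,0,0],"spin": 0}
    - {"offset": [0,0,0],"spin": 0}
  jaw: 0.03
  newtons: 35

```text
time_s: 13.22
ee_pos: [485.9, 50.4, 38.4]
ee_rot: [179.9, 0.0, 114.2]
force: [0.7, -0.4, 5.1]
gripper_width: 55.2
gripper_force: 35.0
```

arm_command:
  motion:
    - {"offset": [0,0,-0.02],"spin": 0}
    - {"offset": [0,0,-0.03],"spin": 0}
    - {"offset": [0,0,-0.03],"spin": 0}
    - {"offset": [0,0,-0.02],"spin": 0}
    - {"offset": [0,0,0],"spin": 0}

```text
time_s: 13.85
ee_pos: [486.1, 50.4, 138.8]
ee_rot: [179.9, 0.1, 114.2]
force: [-0.9, -0.1, -3.1]
gripper_width: 55.2
gripper_force: 35.0
```

arm_command:
  motion:
    - {"offset": [0,0,-0.03],"spin": 0.124}
    - {"offset": [0,0,-0.03],"spin": 0.124}
    - {"offset": [0,0,-0.028],"spin": 0.124}
    - {"offset": [0,0,0],"spin": 0}
    - {"offset": [0,0,0],"spin": 0}

```text
time_s: 14.48
ee_pos: [484.4, 50.2, 223.8]
ee_rot: [-179.8, 0.0, 93.0]
force: [-0.8, 0.2, -2.8]
gripper_width: 55.6
gripper_force: 35.0
```

```bash
python3 - <<'E'
from h import *
p,d=grab('scene','g4')
s=env.state(); print(s['time_s'],s['ee_pos'],s['ee_rot'],s['gripper_width'],s['gripper_force'])
c,r=proj('scene',s['ee_pos']).astype(int);print(c,r)
cv2.imwrite('pics/g4z.png',cv2.resize(p[r-35:r+35,c-45:c+45],(720,560),interpolation=cv2.INTER_CUBIC))
print(env.pinpoint('scene','window'))
E
```

```text
14.525 [484.31635662  50.23893295 223.77039956] [-1.79760984e+02  1.38495043e-02  9.29740461e+01] 55.292489515054854 34.97711614851141
318 180
[{'location': [319.9, 181.0], 'score': 0.74}]
```

View pics/g4z.png

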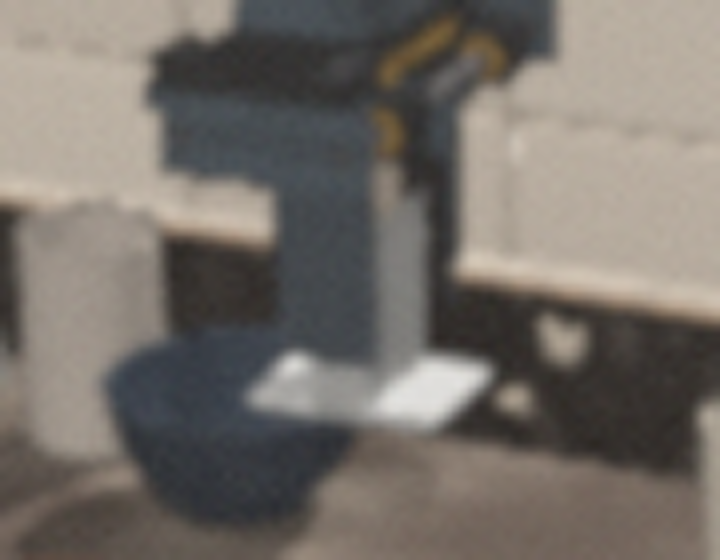

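The side facing the scene camera (crop 385–430, 200–360) looks like plain closed metal, which suggests the window already faces the lens. I'll turn the case about 40° more to make sure.

arm_command:
  motion:
    - {"offset": [0,0,0],"spin": 0.175}
    - {"offset": [0,0,0],"spin": 0.175}
    - {"offset": [0,0,0],"spin": 0.175}
    - {"offset": [0,0,0],"spin": 0.175}
    - {"offset": [0,0,0],"spin": 0}

```text
time_s: 15.2
ee_pos: [485.0, 50.3, 224.7]
ee_rot: [-179.9, 0.1, 52.9]
force: [0.3, -0.1, -2.2]
gripper_width: 55.1
gripper_force: 35.0
```

```bash
python3 - <<'E'
from h import *
p,d=grab('scene','g5')
s=env.state(); print(s['time_s'],s['ee_pos'],s['ee_rot'],s['gripper_width'],s['gripper_force'])
c,r=proj('scene',s['ee_pos']).astype(int)
cv2.imwrite('pics/g5z.png',cv2.resize(p[r-30:r+30,c-35:c+35],(700,600),interpolation=cv2.INTER_CUBIC))
print(env.pinpoint('scene','window'))
E
```

```text
15.25 [485.05178269  50.32901966 224.94783654] [-1.79920341e+02  7.78814046e-02  5.29849944e+01] 55.48747490292952 34.97743363841437
[{'location': [319.3, 180.1], 'score': 0.7}]
```

View pics/g5z.png

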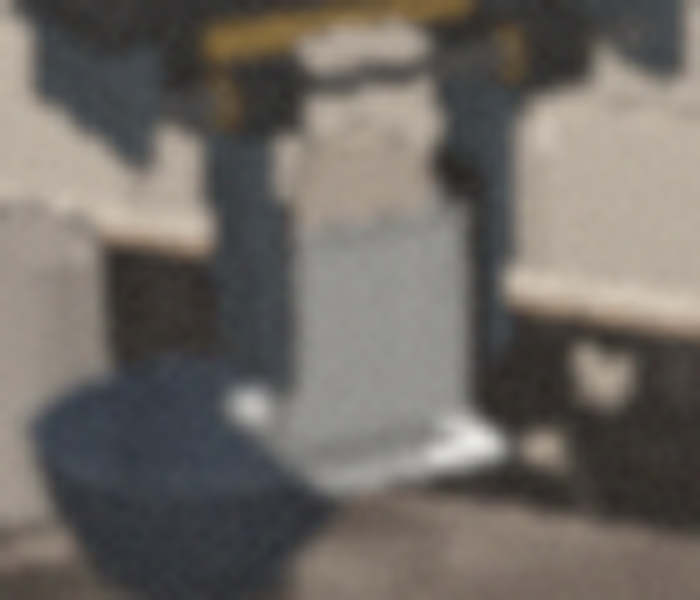

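That side is closed, so the window faces the lens side. I'll turn back and move to the presenting pose.

arm_command:
  motion:
    - {"offset": [0,0,0],"spin": -0.175}
    - {"offset": [0,0,0],"spin": -0.175}
    - {"offset": [0,0,0],"spin": -0.175}
    - {"offset": [0,0,0],"spin": -0.174}
    - {"offset": [0,0,0],"spin": 0}

```text
time_s: 15.92
ee_pos: [485.4, 50.3, 225.6]
ee_rot: [-180.0, 0.0, 92.8]
force: [-0.2, 0.0, -1.7]
gripper_width: 55.4
gripper_force: 35.0
```

arm_command:
  motion:
    - {"offset": [0.041,0.0175,0],"spin": 0}
    - {"offset": [0.041,0.0175,0],"spin": 0}
    - {"offset": [0.041,0.0175,0],"spin": 0}
    - {"offset": [0.042,0.0175,0],"spin": 0}
    - {"offset": [0,0,0],"spin": 0}

```text
time_s: 16.55
ee_pos: [547.9, 221.4, 225.1]
ee_rot: [-180.0, -0.0, 92.9]
force: [-0.5, -0.5, -2.4]
gripper_width: 55.2
gripper_force: 35.0
```

arm_command:
  motion:
    - {"offset": [0,0,0],"spin": 0}
    - {"offset": [0,0,0],"spin": 0}
    - {"offset": [0,0,0],"spin": 0}
    - {"offset": [0,0,0],"spin": 0}
    - {"offset": [0,0,0],"spin": 0}

```text
time_s: 17.18
ee_pos: [547.3, 218.3, 226.0]
ee_rot: [180.0, 0.0, 92.8]
force: [-0.3, 0.9, -1.3]
gripper_width: 55.5
gripper_force: 35.0
```

```bash
python3 - <<'E'
from h import *
s=env.state(); e=s['ee_pos'];print(s['time_s'],e,s['ee_rot'],s['gripper_width'],s['gripper_force'])
for n in('scene','top'):
    p,d=grab(n,n+'6');X=cloud(n,d)
    f=lambda lo,hi:X[np.all((X>lo)&(X<hi),-1)]
    P=f((490,170,180),(610,275,200));print(n,'foot',len(P),P.mean(0).round(1),np.percentile(P,[2,98],axis=0).round(1).tolist(),cv2.minAreaRect(P[:,:2].astype(np.float32)))
    t=f((500,398,238),(580,432,250));
    if len(t)>4:print('box',len(t),cv2.minAreaRect(t[:,:2].astype(np.float32)))
    b=f((505,360,195),(580,392,245));
    if len(b):print('barrel',b.min(0).round(1),b.max(0).round(1))
    for t in('window','lens'): print(t,[(np.round(q['location'],1).tolist(),round(q['score'],2)) for q in env.pinpoint(n,t)[:1]])
    print('expected window',proj(n,[546,224,222]).round(1),'lens',proj(n,[538.5,374,222]).round(1))
E
```

```text
17.175 [547.25258393 218.3411068  226.04905824] [1.79990827e+02 1.94297867e-03 9.28085900e+01] 55.47034726310225 34.97718693106435
scene foot 151 [536.9 207.8 192.2] [[516.3, 181.0, 187.5], [572.1, 248.9, 199.3]] ((546.1737670898438, 216.6387176513672), (62.93818283081055, 72.80778503417969), 2.8728559017181396)
box 56 ((535.0584106445312, 414.1824645996094), (31.75370216369629, 53.289207458496094), 89.31111907958984)
barrel [521.8 371.3 202.6] [560.5 391.6 238.5]
window [([280.2, 168.9], 0.55)]
lens [([237.3, 163.6], 0.55)]
expected window [277.4 165.9] lens [235.5 160.1]<stdin>:6: RuntimeWarning: Mean of empty slice.
  ret = um.true_divide(
Traceback (most recent call last):
IndexError: index -1 is out of bounds for axis 0 with size 0
```

```bash
python3 -c "
from workcell import env
print(env.job_done())"
```

```text
the job is handed in; nothing more can be done
None
```

I handed the job in with the arched tile home in the case. The case is held upright and still, its window facing the lens at about 15 cm. The hand-in gave no verdict, and the lens axis is only known to a few degrees.

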